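# Find the label dispenser's loose hold-down bolt and hold its cap open

### The arm

A 7-joint arm with a two-finger parallel gripper is mounted at the origin on the work surface. World frame = base frame: x ahead of the robot, y to its left, z up, the work surface at z = 0. Lengths are in m, angles in rad, forces in N, time in s.
With the tool pointing down it reaches from about 0.4 to 0.85 m from the base axis. Payload 4.5 kg.
Tool frame: the origin (TCP) lies where the fingers leave the gripper's body, on its centre line; the fingertips stand 64 mm ahead of it and the grasp point (between the pads) lies 45 mm ahead of it; z points along the fingers, y is the direction in which the jaws open and shut (so a half turn about z gives the same grasp; the last joint's range is limited). The gripper opens to 88 mm and grips with 3 to 60 N. Pads are 18 mm wide; open, the fingers measure 123 mm over their backs; the gripper's body (75 mm by 187 mm) begins 45 mm behind the grasp point.
Start: joints at [1.357, 0.689, -0.195, 1.565, 0.157, 0.902, -0.215], TCP at [0.153, -0.606, 0.303] pointing down, gripper open.
Joint ranges: [-3.01, 3.01], [-0.46, 2.08], [-1.47, 1.51], [0.13, 2.56], [-1, 4.14], [0.04, 2.09], [-2.66, 2.66]. Speed limits (rad/s): [2.57, 2.57, 3.14, 3.14, 3.14, 3.14, 3.14].

### API

Orientations are given as a unit quaternion [x, y, z, w].
In Python, from plant import monitor, snapshot, workorder, finder gives the robot as it stands.
- The arm moves only by the tool carry_out, never from a script. Its argument "motion" is one flat list of numbers, 6 for each row, row after row: the shift along the tool's x, y, z in cm, then the turn, a rotation vector about the tool's x, y, z in rad. In form: [x, y, z, rx, ry, rz, x, y, z, rx, ry, rz, ...]. A call has 1 to 8 rows; each row shifts and turns the commanded pose from where the row before left it, along the tool's axes as they then stand; what a row does not reach is not made up. A row lasts 1/8 s, in which the tool goes at most 62.5 mm and 10.7 degrees, less where a joint would pass 70% of its speed; a pose out of reach is approached as far as the arm can. A call with a gripper value outside its range is refused whole. "hand" is the finger opening in cm, from 0 to 8.81, set as the call begins (left out, the last holds). The fingers move at their own pace and stop on an object; "grip_force" is the grip in N (left out, the last holds). Time passes only in rows, so rows that do not move let the fingers close. It gives the time, the measured TCP pose, the force and the opening at its end, in the units of the state.
- monitor.get_state(): the state, without advancing time (a new reading comes with each control period).
- snapshot(name): name is "scene" or "top"; returns a dict with "frame" (420x560x3 uint8, red, green, blue), "range_z" (420x560 float32, m along the optical axis (not along the pixel's ray), 0 where there is no reading), "fx", "fy", "cx", "cy" (pixels), "rvec" (rotation vector, rad) and "tvec" (3), from world to camera coordinates, as OpenCV has them. Camera axes: x right, y down, z forward; pixel columns grow to the right and rows downward; lengths in m; the calibration is good to about 2 mm. A picture is of the moment at which its call begins.
- workorder.finish_job(): hands the job in, once; it reports no verdict.
Trained networks look in a picture, given as the dict that the camera call returned (one of the last four; its "shot" number tells which), for a name from the list of things; names that differ only in an ending like _2 or _b are one class to them, and where a whole thing is asked for, a point or a joint stands for the part that bears it (a point fixed in the world has none). Each returns a list of dicts, best first, with "p" (0 to 1); they miss things now and then, are a little off and sometimes report something else, mostly with a low value. They report only what shows in the picture. A call takes as long as a camera call.
- finder.masks_of(picture, thing): "pixels" (420x560 bool, what is visible of it) and "extent" ([left, top, right, bottom] in pixels, round what is visible of it).
The state is a dict: "clock": time; "q": joint angles; "qd": joint speeds; "joint_torque": joint torques, N m; "tool_pos": TCP position; "eef_rot": TCP orientation; "contact_force": force on the tool from outside, world axes, zero at the start; "moment": the same for the moment, N m; "opening": opening from 0.0 (shut) to 1.0 (fully open).
Only numpy, scipy, OpenCV 4.12 (cv2) and the standard library are available. Lean on these libraries where they do the work, as an engineer would, in place of code of your own. Each camera call takes 0.05 s, during which the arm holds its last target. There are 200 camera calls.

### The job

The label dispenser has worked loose on the packing bench and I am about to tighten it: first lay the wrench level across both slots of the blue tool rest and let go of it, then tap the ends of the three hold-down bolts from above to find the loose one, the one that drops. Then lift that bolt's yellow cap by its tab well up, 45 degrees or more, and finish while still holding it up there, steady, for me to get at the nut; keep the caps of the sound bolts shut and leave the other things on the bench where they are.

Things in the scene. Friction and masses are not known exactly. Their poses are not given: they have to be found in the camera images.
- wrench_mid (a point): centre of a bright steel combination wrench, 191 mm long (94 mm to the ring's end, 98 to the jaws'), flat on the bench at the start. Shank 16 mm wide, 7 thick, 130 long; the heads (31 and 34 mm wide, 10 thick) stand 1.5 mm proud of it above and below, so on the bench this point is 5 mm up. x = along the wrench to the jaws, z = normal of its flat side. About 170 g
- slots (a point): tool rest: fixed blue stand, two slotted uprights on a dark foot (70 x 130 x 8 mm). The point: midway between the uprights on the slots' floor, 56 mm up; y = along a tool lying across both, z = up. Uprights 8 mm thick at y = -45 and 45 mm, 46 mm wide in x. Slots 32 mm wide in x, 16 mm deep, open on top. A wrench lying in both has its centre 3.5 mm above this point
- dispenser: label dispenser, fixed: dark steel tray 310 mm wide, roll of labels in a black frame on its far part. Origin on the bench under the middle bolt; -x = to the front (robot), y = along the bolts, z up. Tray top 24 mm up, x = -36 to 232 mm; frame and roll (148 mm high) from x = 105 mm. Bolts at y = -98 (right), 0, 98 mm (left). Exactly one is loose; which one varies and cannot be seen
- tip_right (a point): top of the right bolt: its steel end, 12 mm thick and upright, stands 11 mm out of the hole in its yellow cap, 57 mm above the bench
- bolt_right (a joint): how far the right bolt has dropped, m: 0 at the start, 0.006 at most. A sound bolt does not give; the loose one slides down 6 mm when tapped from above with over 3 N (5 to 10 N is a good tap) and stays down
- tab_right (a point): centre of the lift tab of the right bolt's yellow cap, 41.5 mm above the bench when shut, 50 mm in front of the bolt: an upright block 12 mm wide (y), 22 long (x), 19 high, just beyond the tray's front edge, on a neck 12 mm wide and 6 thick. The cap is 46 mm square, its front edge 27 mm behind the tab's centre, its top 46 mm up
- hinge_right (a point): middle of the hinge of the right cap, fixed to the dispenser, 27 mm behind the bolt and 28 mm above the bench; the hinge axis is the dispenser's y and the shut tab's centre lies 77 mm in front of it and 13.5 mm above it
- cap_right (a joint): opening angle of the right cap, rad: 0 shut, the tab swings up and back as it grows, stop at 1.5. A light spring shuts it (under 1 N at the tab), so it stays open only while held. The tab may turn between gripper fingers that pinch its sides
- tip_middle (a point): top of the middle bolt: its steel end, 12 mm thick and upright, stands 11 mm out of the hole in its yellow cap, 57 mm above the bench
- bolt_middle (a joint): how far the middle bolt has dropped, m: 0 at the start, 0.006 at most. A sound bolt does not give; the loose one slides down 6 mm when tapped from above with over 3 N (5 to 10 N is a good tap) and stays down
- tab_middle (a point): centre of the lift tab of the middle bolt's yellow cap, 41.5 mm above the bench when shut, 50 mm in front of the bolt: an upright block 12 mm wide (y), 22 long (x), 19 high, just beyond the tray's front edge, on a neck 12 mm wide and 6 thick. The cap is 46 mm square, its front edge 27 mm behind the tab's centre, its top 46 mm up
- hinge_middle (a point): middle of the hinge of the middle cap, fixed to the dispenser, 27 mm behind the bolt and 28 mm above the bench; the hinge axis is the dispenser's y and the shut tab's centre lies 77 mm in front of it and 13.5 mm above it
- cap_middle (a joint): opening angle of the middle cap, rad: 0 shut, the tab swings up and back as it grows, stop at 1.5. A light spring shuts it (under 1 N at the tab), so it stays open only while held. The tab may turn between gripper fingers that pinch its sides
- tip_left (a point): top of the left bolt: its steel end, 12 mm thick and upright, stands 11 mm out of the hole in its yellow cap, 57 mm above the bench
- bolt_left (a joint): how far the left bolt has dropped, m: 0 at the start, 0.006 at most. A sound bolt does not give; the loose one slides down 6 mm when tapped from above with over 3 N (5 to 10 N is a good tap) and stays down
- tab_left (a point): centre of the lift tab of the left bolt's yellow cap, 41.5 mm above the bench when shut, 50 mm in front of the bolt: an upright block 12 mm wide (y), 22 long (x), 19 high, just beyond the tray's front edge, on a neck 12 mm wide and 6 thick. The cap is 46 mm square, its front edge 27 mm behind the tab's centre, its top 46 mm up
- hinge_left (a point): middle of the hinge of the left cap, fixed to the dispenser, 27 mm behind the bolt and 28 mm above the bench; the hinge axis is the dispenser's y and the shut tab's centre lies 77 mm in front of it and 13.5 mm above it
- cap_left (a joint): opening angle of the left cap, rad: 0 shut, the tab swings up and back as it grows, stop at 1.5. A light spring shuts it (under 1 N at the tab), so it stays open only while held. The tab may turn between gripper fingers that pinch its sides
- scale_mid (a point): bystander, to be left alone: digital pocket scale, black with a steel pan and a blue display, 85 x 125 x 21 mm; the point is its centre
- box_1_mid (a point): bystander, to be left alone: slim black retail box, 34 x 112 x 22 mm; the point is its centre
- box_2_mid (a point): bystander, to be left alone: a second slim black retail box, 34 x 112 x 22 mm; the point is its centre
- cutter_mid (a point): bystander, to be left alone: red box cutter, blade in, 24 x 145 x 14 mm; the point is its centre
- tub_mid (a point): bystander, to be left alone: clear open tub of screws, 90 x 120 x 42 mm; the point is its centre
- jar_mid (a point): bystander, to be left alone: closed jar with a black lid, 56 mm across, 75 mm high; the point is its centre

How it is judged:
By the outcome, as a careful person would: the job done as asked, in the order asked, and still so for the second after the job is handed in, while the arm keeps its last pose, push and grip.
It also fails if it takes over 64 s, if anything falls off the work surface, if the arm or the gripper's body presses on something with over 40 N, if the wrist force passes 120 N, or if a joint passes its speed limit or range.

## Working session

There is one attempt and no reset: what is moved stays moved. The work goes in short steps, Python scripts to look and compute and a tool call to move; the robot and the scene stay as the last step left them, time stands still between calls to the robot, and variables do not carry over. Pictures are saved under pics/ and viewed, about 8 in all and at most 12, crops included, and the job is handed in when it is done.

Besides the shell and the picture viewer there is one more tool, called after "Call:" as name(argument=value, ...) on one line, values as JSON. carry_out: Moves the arm, as the interface text tells. Its arguments: {"type":"object","properties":{"motion":{"type":"array"},"hand":{"type":"number"},"grip_force":{"type":"number"}},"required":["motion"]}

```bash
mkdir -p pics; ls; cat > h.py <<'E'
import numpy as np, cv2
from scipy.spatial.transform import Rotation as R
from plant import monitor, snapshot, workorder, finder
def pts(s):
    v,u=np.mgrid[:420,:560]; z=s["range_z"]
    c=np.stack([(u-s["cx"])/s["fx"]*z,(v-s["cy"])/s["fy"]*z,z],-1)
    M=R.from_rotvec(np.ravel(s["rvec"])).as_matrix()
    w=(c-np.ravel(s["tvec"]))@M
    w[z<=0]=np.nan
    return w
def save(s,n,crop=None,k=1):
    im=s["frame"][...,::-1]
    if crop: l,t,r,b=crop; im=im[t:b,l:r]
    cv2.imwrite("pics/"+n+".png",cv2.resize(im,None,fx=k,fy=k))
E
python3 - <<'E'
from h import *
for n in ["scene","top"]:
    s=snapshot(n); save(s,n+"0"); w=pts(s); print(n, s["shot"])
    M=R.from_rotvec(np.ravel(s["rvec"])).as_matrix(); print("cam",-M.T@np.ravel(s["tvec"]))
    for t in ["wrench_mid","slots","dispenser","tip_right","tab_right","tab_middle","tab_left","scale_mid","box_1_mid","cutter_mid","tub_mid","jar_mid"]:
        for r in finder.masks_of(s,t)[:3]:
            if r["p"]<.3: continue
            p=w[r["pixels"]]; p=p[~np.isnan(p[:,0])]
            print(t,round(r["p"],2),r["extent"],np.median(p,0).round(3),np.percentile(p,2,axis=0).round(3),np.percentile(p,98,axis=0).round(3))
st=monitor.get_state(); print(st)
E
```

```text
pics
scene 1
cam [ 1.45633111 -0.70623608  1.22912425]
wrench_mid 0.81 [180.2, 211.8, 236.2, 242.3] [ 0.436 -0.214  0.006] [ 0.417 -0.311 -0.003] [ 0.46  -0.135  0.013]
slots 0.58 [209.7, 234.1, 261.0, 278.9] [ 0.61  -0.234  0.008] [ 0.57  -0.296  0.001] [ 0.639 -0.176  0.068]
dispenser 0.83 [263.4, 167.0, 395.1, 266.6] [0.656 0.072 0.024] [ 0.474 -0.045  0.   ] [0.745 0.259 0.145]
tab_right 0.76 [271.3, 187.0, 293.9, 209.2] [0.509 0.012 0.042] [ 0.443 -0.009 -0.002] [0.535 0.049 0.055]
tab_right 0.43 [304.3, 145.0, 330.2, 164.2] [0.371 0.263 0.018] [ 0.343  0.212 -0.001] [0.39  0.322 0.026]
tab_middle 0.59 [259.9, 169.4, 389.9, 263.5] [0.656 0.072 0.025] [ 0.478 -0.045  0.005] [0.745 0.257 0.145]
tab_middle 0.5 [292.6, 175.6, 318.2, 196.4] [0.517 0.109 0.042] [0.459 0.087 0.028] [0.537 0.135 0.05 ]
tab_middle 0.34 [180.7, 211.7, 234.0, 240.9] [ 0.435 -0.211  0.006] [ 0.414 -0.315 -0.003] [ 0.461 -0.132  0.012]
tab_left 0.58 [314.5, 165.4, 343.1, 186.4] [0.515 0.209 0.042] [ 0.443  0.185 -0.005] [0.541 0.261 0.054]
scale_mid 0.87 [337.5, 130.9, 370.0, 162.0] [0.409 0.403 0.017] [0.34
[... 2006 characters left out ...]
084  0.078]
{'clock': 1.3, 'q': array([ 1.35680245,  0.68911184, -0.19458691,  1.56528139,  0.15731268,
        0.90248143, -0.21510776]), 'qd': array([ 0.00016274,  0.00027478,  0.00173299,  0.00057799,  0.00229888,
       -0.00193138, -0.00042889]), 'joint_torque': array([-4.14604449e-05, -5.27497494e+01, -1.26735851e+00, -1.53738767e+01,
       -5.20153565e-02, -5.44769573e-04,  1.95013678e-05]), 'tool_pos': array([ 0.15331545, -0.60593654,  0.30273996]), 'eef_rot': array([9.92333964e-01, 1.23585197e-01, 6.34961266e-06, 5.06686511e-05]), 'contact_force': array([ 0.39278892,  0.441524  , -0.20873305]), 'moment': array([ 0.0088232 , -0.00458102,  0.00172731]), 'opening': 1.0039790613880384}
```

```bash
python3 - <<'E'
from h import *
S=[snapshot("top"),snapshot("scene")]; save(S[0],"top1",(80,110,480,330),2)
for s in S:
    w=pts(s); ok=~np.isnan(w[...,0])
    r=finder.masks_of(s,"wrench_mid")[0]; m=r["pixels"]&ok&(w[...,2]>.001)
    p=w[m]; a=p[:,:2]; c,sz,an=cv2.minAreaRect((a*1000).astype(np.float32)); print("wr minrect",c,sz,an)
    e=np.linalg.svd(a-a.mean(0))[2][0]; q=(a-np.array(c)/1000)@e; n=np.array([-e[1],e[0]]); print("axis",e,np.percentile(q,[1,99]))
    for lo in np.arange(-.1,.1,.02):
        k=(q>=lo)&(q<lo+.02)
        if k.sum(): print(round(lo+.01,2),k.sum(),((a[k]-np.array(c)/1000)@n).min().round(4),((a[k]-np.array(c)/1000)@n).max().round(4),np.median(p[k,2]).round(4))
    b=ok&(w[...,2]>.045)&(w[...,2]<.085)&(w[...,0]>.55)&(w[...,0]<.66)&(w[...,1]>-.32)&(w[...,1]<-.15)
    print("uprights");P=w[b]
    for x in P[np.argsort(P[:,1])][::2]: print(x.round(3),end=' ')
    f=ok&(w[...,2]<.014)&(w[...,2]>.004)&(w[...,0]>.55)&(w[...,0]<.66)&(w[...,1]>-.32)&(w[...,1]<-.15)
    print("\nfoot",cv2.minAreaRect((w[f][:,:2]*1000).astype(np.float32)))
    hsv=cv2.cvtColor(s["frame"],cv2.COLOR_RGB2HSV); y=ok&(hsv[...,0]>18)&(hsv[...,0]<35)&(hsv[...,1]>120)&(w[...,2]>.035)&(w[...,2]<.06)
    nn,L=cv2.connectedComponents(y.astype(np.uint8))
    for i in range(1,nn):
        p=w[L==i]
        if len(p)>40: print("yel",len(p),cv2.minAreaRect((p[:,:2]*1000).astype(np.float32)),np.percentile(p,[2,98],axis=0).round(3).tolist())
    t=ok&(w[...,2]>.051)&(w[...,2]<.065)&(w[...,0]>.46)&(w[...,0]<.535)&(w[...,1]>-.02)&(w[...,1]<.25)
    nn,L=cv2.connectedComponents(t.astype(np.uint8))
    for i in range(1,nn):
        p=w[L==i]; print("tip",len(p),np.median(p,0).round(4),p.min(0).round(3),p.max(0).round(3))
E
```

```text
wr minrect (430.897705078125, -222.138427734375) (187.90806579589844, 33.978946685791016) 81.5090103149414
axis [0.11699262 0.99313278] [-0.09163544  0.09207387]
-0.09 32 -0.0143 0.0101 0.0099
-0.07 41 -0.0137 0.0111 0.0095
-0.05 45 -0.011 0.0047 0.0079
-0.03 45 -0.0117 0.0053 0.0086
-0.01 47 -0.0118 0.0052 0.0082
0.01 46 -0.0107 0.005 0.0081
0.03 40 -0.0102 0.0045 0.0086
0.05 41 -0.0098 0.0043 0.0084
0.07 73 -0.0187 0.0141 0.0095
0.09 38 -0.0197 0.0145 0.0097
uprights
[ 0.589 -0.281  0.07 ] [ 0.584 -0.281  0.072] [ 0.583 -0.28   0.062] [ 0.601 -0.28   0.055] [ 0.609 -0.28   0.057] [ 0.595 -0.279  0.056] [ 0.589 -0.278  0.072] [ 0.586 -0.278  0.072] [ 0.615 -0.278  0.054] [ 0.617 -0.278  0.055] [ 0.601 -0.277  0.053] [ 0.609 -0.277  0.055] [ 0.598 -0.277  0.055] [ 0.595 -0.277  0.055] [ 0.626 -0.276  0.075] [ 0.623 -0.276  0.075] [ 0.587 -0.276  0.072] [ 0.615 -0.275  0.053] [ 0.623 -0.275  0.055] [ 0.612 -0.275  0.056] [ 0.617 -0.274  0.058] [ 0.608 -0.274  0.058] [ 0.587 -0.274  0.055] [ 0.59  -0.274  0.069] [ 0.6   -0.274  0.058] [ 0.595 -0.274  0.057] [ 0.587 -0.274  0.069] [ 0.5
[... 7237 characters left out ...]
103 0.0565] [0.511 0.107 0.053] [0.521 0.115 0.062]
tip 1 [0.5243 0.1168 0.0537] [0.524 0.117 0.054] [0.524 0.117 0.054]
tip 1 [0.5226 0.1018 0.0518] [0.523 0.102 0.052] [0.523 0.102 0.052]
tip 1 [0.4614 0.0107 0.0511] [0.461 0.011 0.051] [0.461 0.011 0.051]
tip 1 [0.4708 0.0158 0.0511] [0.471 0.016 0.051] [0.471 0.016 0.051]
tip 2 [0.5324 0.0878 0.0518] [0.532 0.086 0.051] [0.533 0.09  0.052]
tip 10 [0.5106 0.0128 0.0565] [0.505 0.006 0.053] [0.521 0.019 0.06 ]
tip 1 [ 0.5042 -0.0047  0.0537] [ 0.504 -0.005  0.054] [ 0.504 -0.005  0.054]
tip 1 [ 0.5101 -0.0012  0.052 ] [ 0.51  -0.001  0.052] [ 0.51  -0.001  0.052]
tip 1 [ 0.5241 -0.0036  0.0513] [ 0.524 -0.004  0.051] [ 0.524 -0.004  0.051]
```

View pics/top1.png

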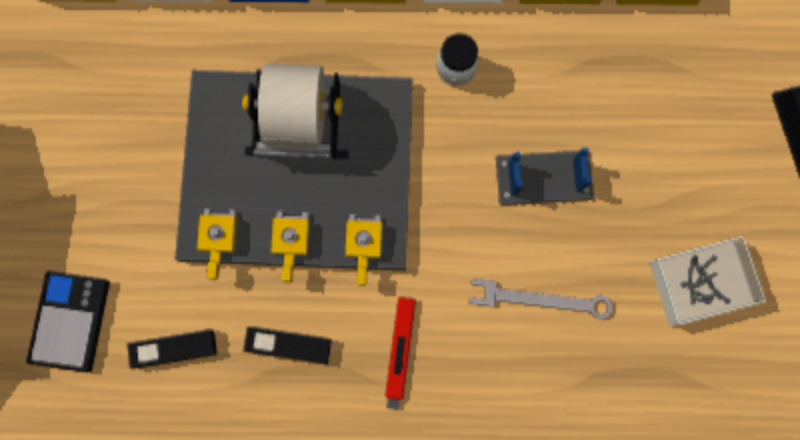

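```bash
cat >> h.py <<'E'
def down(deg):  # tool pointing down, tool x at world yaw deg
    a=np.radians(deg)/2; return R.from_quat([np.cos(a),np.sin(a),0,0])
def plan(target,rot,n,start=None,dec=1,rdec=2):
    """n rows from the measured (or given) pose to the target, tool axes, cm and rad"""
    if start is None: s=monitor.get_state(); p,q=np.array(s["tool_pos"]),R.from_quat(s["eef_rot"])
    else: p,q=start
    out=[]
    for i in range(n):
        d=q.inv().apply((np.array(target)-p)/(n-i))*100; r=(q.inv()*rot).as_rotvec()/(n-i)
        d=np.round(d,dec)+0; r=np.round(r,rdec)+0
        p=p+q.apply(d/100); q=q*R.from_rotvec(r); out+=[*d,*r]
    print([float(x) for x in out],"end",p.round(4),"resid",(p-target).round(4),(q.inv()*rot).as_rotvec().round(3))
    return p,q
E
python3 - <<'E'
from h import *
a=plan([.4345,-.225,.20],down(83.2),9)
plan([.4345,-.225,.066],down(83.2),4,a)
E
```

```text
[4.1, -3.3, 1.1, 0.0, 0.0, -0.13, 4.5, -2.8, 1.1, 0.0, 0.0, -0.13, 4.8, -2.2, 1.2, 0.0, 0.0, -0.13, 5.0, -1.5, 1.1, 0.0, 0.0, -0.14, 5.2, -0.8, 1.2, 0.0, 0.0, -0.13, 5.3, -0.2, 1.1, 0.0, 0.0, -0.14, 5.2, 0.6, 1.2, 0.0, 0.0, -0.13, 5.1, 1.2, 1.1, 0.0, 0.0, -0.14, 4.9, 2.0, 1.2, 0.0, 0.0, -0.13] end [ 0.4348 -0.2247  0.1997] resid [ 0.0003  0.0003 -0.0003] [ 0.     0.    -0.004]
[0.0, 0.0, 3.3, 0.0, 0.0, 0.0, 0.0, 0.0, 3.4, 0.0, 0.0, 0.0, 0.0, 0.0, 3.3, 0.0, 0.0, 0.0, 0.0, 0.0, 3.4, 0.0, 0.0, 0.0] end [ 0.4348 -0.2247  0.0657] resid [ 0.0003  0.0003 -0.0003] [ 0.     0.    -0.004]
```

Call:
carry_out(motion=[4.1, -3.3, 1.1, 0.0, 0.0, -0.13, 4.5, -2.8, 1.1, 0.0, 0.0, -0.13, 4.8, -2.2, 1.2, 0.0, 0.0, -0.13, 5.0, -1.5, 1.1, 0.0, 0.0, -0.14, 5.2, -0.8, 1.2, 0.0, 0.0, -0.13, 5.3, -0.2, 1.1, 0.0, 0.0, -0.14, 5.2, 0.6, 1.2, 0.0, 0.0, -0.13, 5.1, 1.2, 1.1, 0.0, 0.0, -0.14], hand=5)

```text
clock: 2.5
tool_pos: [0.4044, -0.266, 0.2116]
eef_rot: [0.789, 0.614, 0.0, 0.0]
contact_force: [0.2, -0.7, 0.8]
opening: 0.566
```

Call:
carry_out(motion=[4.9, 2.0, 1.2, 0.0, 0.0, -0.13, 0, 0, 0, 0, 0, 0, 0, 0, 0, 0, 0, 0])

```text
clock: 2.88
tool_pos: [0.4345, -0.2252, 0.1997]
eef_rot: [0.75, 0.662, -0.001, 0.0]
contact_force: [-1.0, -0.8, -0.9]
opening: 0.563
```

```bash
python3 - <<'E'
from h import *
plan([.4345,-.225,.066],down(83.2),4)
E
```

```text
[0.0, 0.0, 3.3, 0.0, 0.0, 0.0, 0.0, 0.0, 3.4, 0.0, 0.0, 0.0, 0.0, 0.0, 3.3, 0.0, 0.0, 0.0, 0.0, 0.0, 3.4, 0.0, 0.0, -0.01] end [ 0.4344 -0.2253  0.0657] resid [-0.0001 -0.0003 -0.0003] [-0.001  0.001  0.005]
```

Call:
carry_out(motion=[0, 0, 3.3, 0, 0, 0, 0, 0, 3.4, 0, 0, 0, 0, 0, 3.3, 0, 0, 0, 0, 0, 2.4, 0, 0, 0, 0, 0, 0.9, 0, 0, 0, 0, 0, 0, 0, 0, 0])

```text
clock: 3.62
tool_pos: [0.4344, -0.2257, 0.0668]
eef_rot: [0.75, 0.662, -0.0, 0.0]
contact_force: [-0.1, 0.2, -0.0]
opening: 0.571
```

Call:
carry_out(motion=[0, 0, 0, 0, 0, 0, 0, 0, 0, 0, 0, 0, 0, 0, 0, 0, 0, 0, 0, 0, 0, 0, 0, 0], hand=0, grip_force=30)

```text
clock: 4.12
tool_pos: [0.4348, -0.2247, 0.067]
eef_rot: [0.749, 0.662, -0.0, 0.0]
contact_force: [0.7, 0.2, 3.1]
opening: 0.174
```

```bash
python3 - <<'E'
from h import *
s=snapshot("scene"); save(s,"grasp",(160,180,300,300),5)
E
```

```text
(no output)
```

View pics/grasp.png

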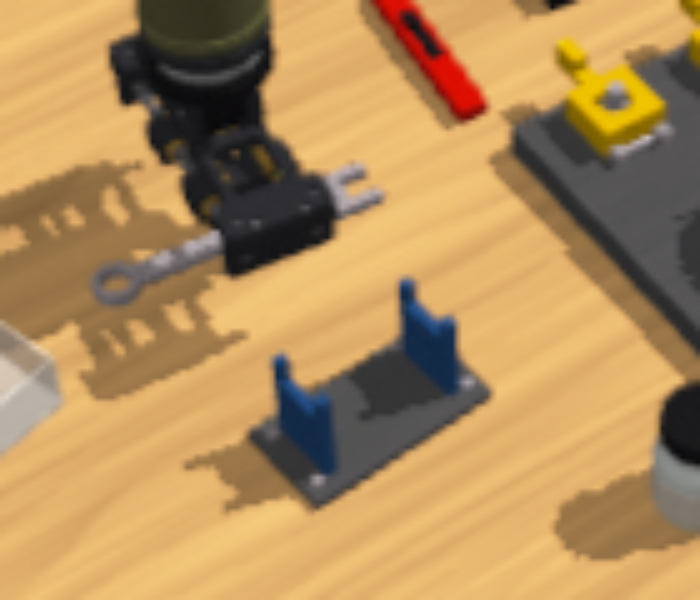

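Call:
carry_out(motion=[0, 0, -1, 0, 0, 0, 0, 0, -3, 0, 0, 0, 0, 0, -4, 0, 0, 0, 0, 0, -4, 0, 0, 0, 0, 0, 0, 0, 0, 0])

```text
clock: 4.8
tool_pos: [0.4359, -0.2253, 0.1894]
eef_rot: [0.75, 0.662, 0.001, 0.002]
contact_force: [0.4, 0.8, -1.0]
opening: 0.175
```

```bash
python3 - <<'E'
from h import *
a=plan([.6025,-.232,.187],down(93.8),6)
plan([.6025,-.232,.13],down(93.8),3,a)
E
```

```text
[0.2, 2.8, 0.1, 0.0, 0.0, -0.03, 0.2, 2.8, 0.0, 0.0, 0.0, -0.03, 0.1, 2.8, 0.1, 0.0, 0.0, -0.03, 0.0, 2.8, 0.0, 0.0, 0.0, -0.03, -0.1, 2.7, 0.1, 0.0, 0.0, -0.04, -0.3, 2.7, 0.0, 0.01, 0.0, -0.03] end [ 0.6021 -0.2323  0.1873] resid [-0.0004 -0.0003  0.0003] [-0.005  0.002 -0.   ]
[0.0, 0.0, 1.9, 0.0, 0.0, 0.0, 0.0, 0.0, 1.9, 0.0, 0.0, 0.0, 0.0, 0.1, 1.9, 0.0, 0.0, 0.0] end [ 0.6028 -0.2323  0.1303] resid [ 0.0003 -0.0003  0.0003] [-0.005  0.002 -0.   ]
```

Call:
carry_out(motion=[0.2, 2.8, 0.1, 0.0, 0.0, -0.03, 0.2, 2.8, 0.0, 0.0, 0.0, -0.03, 0.1, 2.8, 0.1, 0.0, 0.0, -0.03, 0.0, 2.8, 0.0, 0.0, 0.0, -0.03, -0.1, 2.7, 0.1, 0.0, 0.0, -0.04, -0.3, 2.7, 0.0, 0.0, 0.0, -0.03, 0, 0, 0, 0, 0, 0])

```text
clock: 5.68
tool_pos: [0.6019, -0.2309, 0.1822]
eef_rot: [0.683, 0.731, 0.0, -0.0]
contact_force: [-0.4, 0.1, -1.8]
opening: 0.179
```

Call:
carry_out(motion=[0, 0, 2, 0, 0, 0, 0, 0, 2, 0, 0, 0, 0, 0, 0, 0, 0, 0])

```text
clock: 6.05
tool_pos: [0.5985, -0.2313, 0.1408]
eef_rot: [0.683, 0.73, -0.002, -0.003]
contact_force: [0.1, -0.0, -1.2]
opening: 0.175
```

```bash
python3 - <<'E'
from h import *
print(monitor.get_state()["tool_pos"])
for n in ["scene","top"]:
    s=snapshot(n); w=pts(s); ok=~np.isnan(w[...,0])
    if n=="scene": save(s,"rest1",(170,190,310,300),5)
    for r in finder.masks_of(s,"wrench_mid")[:1]:
        p=w[r["pixels"]&ok]; p=p[(p[:,2]>.06)&(p[:,2]<.095)&(p[:,0]>.55)&(p[:,0]<.65)]
        print(n,r["p"],len(p))
        for lo in np.arange(-.35,-.12,.02):
            k=(p[:,1]>=lo)&(p[:,1]<lo+.02)
            if k.sum()>3: print(round(lo+.01,2),k.sum(),np.percentile(p[k,0],[3,97]).round(4),np.median(p[k,2]).round(4))
E
```

```text
[ 0.59853162 -0.23134603  0.14083632]
scene 0.78 122
-0.32 12 [0.6067 0.6177] 0.0812
-0.3 24 [0.5945 0.6113] 0.081
-0.28 33 [0.5944 0.6087] 0.0802
-0.26 34 [0.5923 0.6084] 0.0804
-0.24 17 [0.5939 0.6065] 0.0792
top 0.74 0
```

View pics/rest1.png

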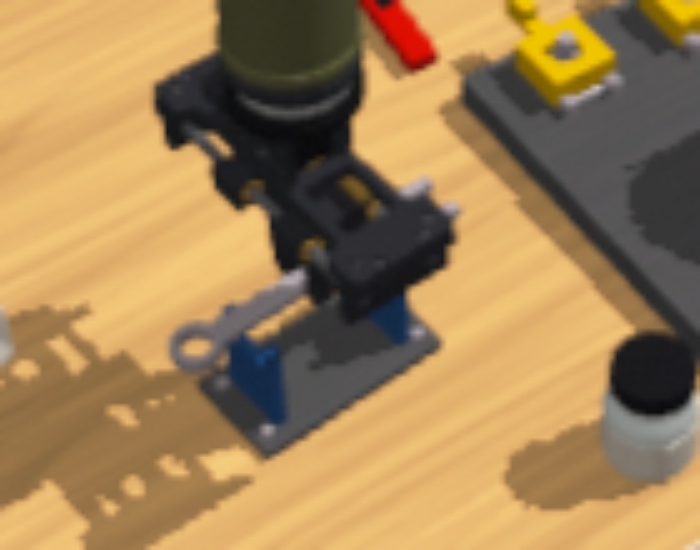

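Call:
carry_out(motion=[0, 0.3, 0.5, 0, 0, 0, 0, 0, 0.7, 0, 0, 0, 0, 0, 0.4, 0, 0, 0, 0, 0, 0, 0, 0, 0, 0, 0, 0, 0, 0, 0])

```text
clock: 6.88
tool_pos: [0.6041, -0.2313, 0.1278]
eef_rot: [0.683, 0.73, 0.0, 0.0]
contact_force: [1.0, -0.3, -0.9]
opening: 0.173
```

Call:
carry_out(motion=[0, 0, 0.3, 0, 0, 0, 0, 0, 0, 0, 0, 0, 0, 0, 0, 0, 0, 0])

```text
clock: 7.25
tool_pos: [0.604, -0.2313, 0.1247]
eef_rot: [0.683, 0.73, -0.0, 0.0]
contact_force: [-0.3, -0.0, -1.6]
opening: 0.176
```

```bash
python3 - <<'E'
from h import *
print(monitor.get_state()["tool_pos"],monitor.get_state()["contact_force"])
s=snapshot("scene"); w=pts(s); ok=~np.isnan(w[...,0]); save(s,"rest2",(190,200,290,290),6)
for r in finder.masks_of(s,"wrench_mid")[:1]:
        p=w[r["pixels"]&ok]; p=p[(p[:,2]>.045)&(p[:,2]<.095)&(p[:,0]>.55)&(p[:,0]<.65)]
        for lo in np.arange(-.35,-.12,.02):
            k=(p[:,1]>=lo)&(p[:,1]<lo+.02)
            if k.sum()>3: print(round(lo+.01,2),k.sum(),np.percentile(p[k,0],[3,97]).round(4),np.median(p[k,2]).round(4))
E
```

```text
[ 0.60402782 -0.23130221  0.12474253] [-0.25154498 -0.01763812 -1.56026715]
-0.32 33 [0.5976 0.626 ] 0.0646
-0.3 51 [0.5965 0.6237] 0.065
-0.28 37 [0.5995 0.6176] 0.0642
-0.26 36 [0.5989 0.6159] 0.0648
-0.24 12 [0.5987 0.6116] 0.0639
```

View pics/rest2.png

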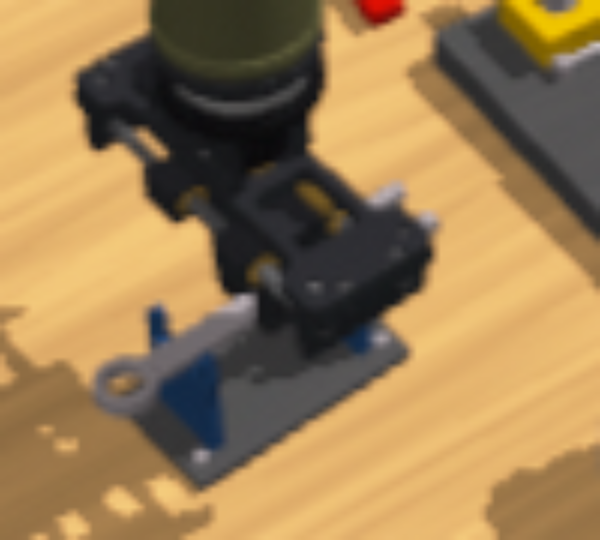

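Call:
carry_out(motion=[0, 0, 0.2, 0, 0, 0, 0, 0, 0, 0, 0, 0])

```text
clock: 7.6
tool_pos: [0.6039, -0.2313, 0.1225]
eef_rot: [0.683, 0.73, -0.0, -0.0]
contact_force: [0.7, 0.6, -1.1]
opening: 0.175
```

Call:
carry_out(motion=[0, 0, 0.1, 0, 0, 0, 0, 0, 0, 0, 0, 0])

```text
clock: 7.85
tool_pos: [0.6041, -0.2313, 0.1217]
eef_rot: [0.683, 0.73, 0.0, 0.0]
contact_force: [0.4, -0.0, -1.4]
opening: 0.174
```

Call:
carry_out(motion=[0, 0, 0.1, 0, 0, 0, 0, 0, 0, 0, 0, 0])

```text
clock: 8.1
tool_pos: [0.6041, -0.2313, 0.1216]
eef_rot: [0.683, 0.73, -0.0, 0.0]
contact_force: [-0.8, 0.3, 5.4]
opening: 0.177
```

Call:
carry_out(motion=[0, 0, 0, 0, 0, 0, 0, 0, 0, 0, 0, 0, 0, 0, 0, 0, 0, 0, 0, 0, 0, 0, 0, 0], hand=4.5)

```text
clock: 8.6
tool_pos: [0.604, -0.2313, 0.1206]
eef_rot: [0.683, 0.73, -0.0, -0.0]
contact_force: [0.7, -0.1, -0.7]
opening: 0.512
```

Call:
carry_out(motion=[0, 0, -1, 0, 0, 0, 0, 0, -3, 0, 0, 0, 0, 0, -4, 0, 0, 0, 0, 0, 0, 0, 0, 0])

```text
clock: 9.1
tool_pos: [0.6062, -0.2315, 0.2047]
eef_rot: [0.683, 0.73, 0.002, 0.003]
contact_force: [0.4, -0.3, -0.8]
opening: 0.511
```

```bash
python3 - <<'E'
from h import *
s=snapshot("scene"); w=pts(s); ok=~np.isnan(w[...,0]); save(s,"rest3",(190,200,290,290),6)
for r in finder.masks_of(s,"wrench_mid")[:1]:
        p=w[r["pixels"]&ok]; p=p[(p[:,2]>.045)&(p[:,2]<.095)&(p[:,0]>.55)&(p[:,0]<.65)]
        for lo in np.arange(-.35,-.12,.02):
            k=(p[:,1]>=lo)&(p[:,1]<lo+.02)
            if k.sum()>3: print(round(lo+.01,2),k.sum(),np.percentile(p[k,0],[3,97]).round(4),np.median(p[k,2]).round(4))
# above the right bolt with closed fingers
a=plan([.51,.0145,.20],down(-1.8),11)
E
```

```text
-0.32 34 [0.5991 0.6264] 0.0608
-0.3 39 [0.5998 0.6251] 0.0623
-0.28 31 [0.601  0.6156] 0.0621
-0.26 38 [0.5979 0.6156] 0.0622
-0.24 35 [0.5986 0.6147] 0.0609
-0.22 36 [0.5944 0.6121] 0.0601
-0.2 29 [0.5959 0.6104] 0.0614
-0.18 26 [0.593 0.608] 0.0615
-0.16 44 [0.5874 0.6169] 0.0626
-0.14 16 [0.5862 0.6162] 0.0613
[2.3, -0.7, 0.0, 0.0, 0.0, 0.15, 2.2, -1.0, 0.0, 0.0, 0.0, 0.15, 2.0, -1.4, 0.0, 0.0, 0.0, 0.15, 1.7, -1.6, 0.0, 0.0, 0.0, 0.15, 1.5, -1.9, 0.0, 0.0, 0.0, 0.15, 1.2, -2.1, 0.0, 0.0, 0.0, 0.15, 0.9, -2.2, 0.0, 0.0, 0.0, 0.15, 0.5, -2.3, 0.0, 0.0, 0.0, 0.15, 0.2, -2.4, 0.0, 0.0, 0.0, 0.16, -0.2, -2.4, 0.1, 0.0, 0.0, 0.15, -0.6, -2.3, 0.0, 0.0, 0.0, 0.16] end [0.5099 0.0148 0.2001] resid [-0.0001  0.0003  0.0001] [ 0.001 -0.001 -0.001]
```

View pics/rest3.png

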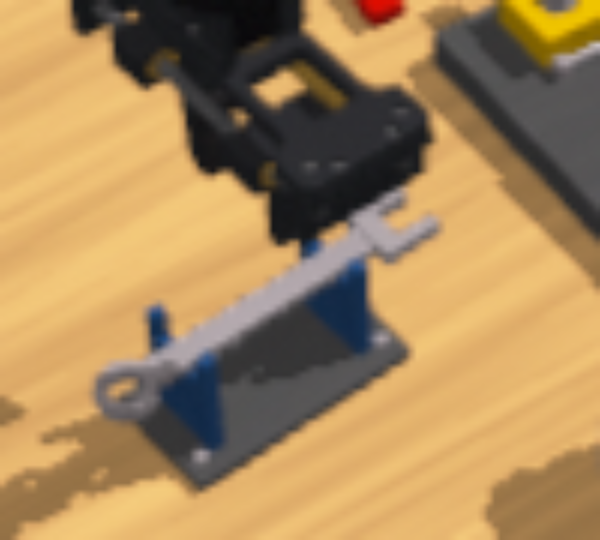

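Call:
carry_out(motion=[2.3, -0.7, 0.0, 0.0, 0.0, 0.15, 2.2, -1.0, 0.0, 0.0, 0.0, 0.15, 2.0, -1.4, 0.0, 0.0, 0.0, 0.15, 1.7, -1.6, 0.0, 0.0, 0.0, 0.15, 1.5, -1.9, 0.0, 0.0, 0.0, 0.15, 1.2, -2.1, 0.0, 0.0, 0.0, 0.15, 0.9, -2.2, 0.0, 0.0, 0.0, 0.15, 0.5, -2.3, 0.0, 0.0, 0.0, 0.15], hand=0)

```text
clock: 10.2
tool_pos: [0.5346, -0.0515, 0.1997]
eef_rot: [0.977, 0.215, -0.001, -0.0]
contact_force: [-0.3, 0.5, 0.0]
opening: 0.004
```

Call:
carry_out(motion=[0.2, -2.4, 0.0, 0.0, 0.0, 0.16, -0.2, -2.4, 0.1, 0.0, 0.0, 0.15, -0.6, -2.3, 0.0, 0.0, 0.0, 0.16, 0, 0, 0, 0, 0, 0, 0, 0, 0, 0, 0, 0])

```text
clock: 10.82
tool_pos: [0.51, 0.0138, 0.1993]
eef_rot: [1.0, -0.015, -0.0, 0.001]
contact_force: [-0.3, 0.5, 0.2]
opening: 0.007
```

```bash
python3 - <<'E'
from h import *
s=monitor.get_state(); print(s["q"].round(2),s["opening"])
plan([.510,.0145,.130],down(-1.8),2)
E
```

```text
[-0.14  0.71  0.04  2.01 -0.06  0.42 -1.66] 0.006838323905866773
[0.0, 0.0, 3.5, 0.0, 0.0, 0.0, 0.0, -0.1, 3.4, 0.0, 0.0, 0.0] end [0.51   0.0148 0.1303] resid [0.     0.0003 0.0003] [0.001 0.    0.001]
```

Call:
carry_out(motion=[0, 0, 3.5, 0, 0, 0, 0, 0, 3.4, 0, 0, 0, 0, 0, 0.5, 0, 0, 0, 0, 0, 0, 0, 0, 0])

```text
clock: 11.32
tool_pos: [0.5102, 0.014, 0.1259]
eef_rot: [1.0, -0.016, 0.0, 0.0]
contact_force: [-0.0, -0.1, -0.2]
opening: 0.003
```

Call:
carry_out(motion=[0, 0, 0.2, 0, 0, 0, 0, 0, 0, 0, 0, 0])

```text
clock: 11.58
tool_pos: [0.5104, 0.0149, 0.1245]
eef_rot: [1.0, -0.016, 0.001, -0.0]
contact_force: [0.4, 0.2, 0.0]
opening: 0.003
```

Call:
carry_out(motion=[0, 0, 0.1, 0, 0, 0, 0, 0, 0, 0, 0, 0])

```text
clock: 11.82
tool_pos: [0.51, 0.015, 0.1229]
eef_rot: [1.0, -0.016, 0.0, 0.0]
contact_force: [0.3, -0.2, -0.4]
opening: 0.008
```

Call:
carry_out(motion=[0, 0, 0.1, 0, 0, 0, 0, 0, 0, 0, 0, 0])

```text
clock: 12.08
tool_pos: [0.5099, 0.0149, 0.1216]
eef_rot: [1.0, -0.016, -0.0, 0.0]
contact_force: [0.6, -0.3, 0.8]
opening: 0.003
```

Call:
carry_out(motion=[0, 0, 0.1, 0, 0, 0, 0, 0, 0, 0, 0, 0])

```text
clock: 12.32
tool_pos: [0.5099, 0.015, 0.1211]
eef_rot: [1.0, -0.016, 0.0, -0.0]
contact_force: [-0.4, 1.1, 4.9]
opening: 0.004
```

Call:
carry_out(motion=[0, 0, 0.1, 0, 0, 0, 0, 0, 0, 0, 0, 0])

```text
clock: 12.58
tool_pos: [0.5099, 0.0149, 0.121]
eef_rot: [1.0, -0.016, 0.0, -0.0]
contact_force: [-1.8, -0.5, 14.1]
opening: 0.004
```

Call:
carry_out(motion=[0, 0, -2.2, 0, 0, 0, 0, -4.9, 0, 0, 0, 0, 0, -4.9, 0, 0, 0, 0, 0, 0, 0, 0, 0, 0, 0, 0, 1.8, 0, 0, 0, 0, 0, 0, 0, 0, 0])

```text
clock: 13.32
tool_pos: [0.5123, 0.1117, 0.1229]
eef_rot: [1.0, -0.017, -0.001, 0.001]
contact_force: [0.3, -0.3, 0.2]
opening: 0.004
```

Call:
carry_out(motion=[0, 0, 0.2, 0, 0, 0, 0, 0, 0, 0, 0, 0])

```text
clock: 13.58
tool_pos: [0.5132, 0.1124, 0.122]
eef_rot: [1.0, -0.016, 0.0, 0.0]
contact_force: [1.5, 0.6, 0.6]
opening: 0.005
```

Call:
carry_out(motion=[0, 0, 0.1, 0, 0, 0, 0, 0, 0, 0, 0, 0])

```text
clock: 13.82
tool_pos: [0.5133, 0.1126, 0.1211]
eef_rot: [1.0, -0.016, 0.0, 0.0]
contact_force: [-0.0, 0.0, 3.1]
opening: 0.004
```

Call:
carry_out(motion=[0, 0, 0.1, 0, 0, 0, 0, 0, 0, 0, 0, 0])

```text
clock: 14.08
tool_pos: [0.5134, 0.1126, 0.121]
eef_rot: [1.0, -0.016, 0.001, -0.0]
contact_force: [-1.9, -0.5, 14.0]
opening: 0.005
```

Middle is sound too. Now the left one.

Call:
carry_out(motion=[0, 0, -2.2, 0, 0, 0, 0, -4.9, 0, 0, 0, 0, 0, -4.9, 0, 0, 0, 0, 0, 0, 0, 0, 0, 0, 0, 0, 1.8, 0, 0, 0, 0, 0, 0, 0, 0, 0])

```text
clock: 14.82
tool_pos: [0.5155, 0.2086, 0.122]
eef_rot: [1.0, -0.017, -0.001, 0.001]
contact_force: [0.2, 0.1, -0.0]
opening: 0.004
```

Call:
carry_out(motion=[0, 0, 0.2, 0, 0, 0, 0, 0, 0, 0, 0, 0])

```text
clock: 15.08
tool_pos: [0.5163, 0.2099, 0.1216]
eef_rot: [1.0, -0.017, -0.0, 0.0]
contact_force: [-0.4, -0.3, 0.1]
opening: 0.004
```

Call:
carry_out(motion=[0, 0, 0.1, 0, 0, 0, 0, 0, 0, 0, 0, 0])

```text
clock: 15.32
tool_pos: [0.5164, 0.2107, 0.1209]
eef_rot: [1.0, -0.016, 0.0, 0.0]
contact_force: [-0.2, -1.2, 0.6]
opening: 0.005
```

Call:
carry_out(motion=[0, 0, 0.1, 0, 0, 0, 0, 0, 0, 0, 0, 0])

```text
clock: 15.58
tool_pos: [0.5163, 0.2107, 0.1198]
eef_rot: [1.0, -0.016, 0.0, 0.0]
contact_force: [-1.3, -0.7, 2.4]
opening: 0.006
```

Call:
carry_out(motion=[0, 0, 0.2, 0, 0, 0, 0, 0, 0, 0, 0, 0])

```text
clock: 15.82
tool_pos: [0.5163, 0.2107, 0.1175]
eef_rot: [1.0, -0.016, 0.0, 0.0]
contact_force: [1.0, -0.2, 0.7]
opening: 0.001
```

Call:
carry_out(motion=[0, 0, 0.2, 0, 0, 0, 0, 0, 0, 0, 0, 0])

```text
clock: 16.08
tool_pos: [0.5162, 0.2109, 0.1155]
eef_rot: [1.0, -0.016, -0.0, -0.0]
contact_force: [0.4, -0.2, 0.6]
opening: 0.008
```

Call:
carry_out(motion=[0, 0, 0.2, 0, 0, 0, 0, 0, 0, 0, 0, 0])

```text
clock: 16.32
tool_pos: [0.5163, 0.2109, 0.1152]
eef_rot: [1.0, -0.016, 0.0, -0.0]
contact_force: [-2.9, -1.8, 17.3]
opening: 0.004
```

Call:
carry_out(motion=[0, 0, -4, 0, 0, 0, -2.5, 0, -1, 0, 0, 0, -2.5, -0.1, 0, 0, 0, 0, 0, 0, 0, 0, 0, 0, 0, 0, 0, 0, 0, 0], hand=4)

```text
clock: 16.95
tool_pos: [0.4673, 0.2137, 0.1636]
eef_rot: [1.0, -0.016, 0.001, -0.0]
contact_force: [-0.0, -0.4, -0.4]
opening: 0.453
```

```bash
python3 - <<'E'
from h import *
s=snapshot("scene"); w=pts(s); ok=~np.isnan(w[...,0]); save(s,"tab",(250,140,370,230),6)
hsv=cv2.cvtColor(s["frame"],cv2.COLOR_RGB2HSV); y=ok&(hsv[...,0]>18)&(hsv[...,0]<35)&(hsv[...,1]>120)&(w[...,2]>.03)&(w[...,2]<.06)&(w[...,0]<.48)&(w[...,0]>.44)
p=w[y&(w[...,1]>.16)]; print(len(p),np.median(p,0) if len(p) else 0, p.min(0),p.max(0))
print(monitor.get_state()["opening"]); plan([.4660,.2125,.095],down(-1.8),3)
E
```

```text
40 [0.46842274 0.20958098 0.04577273] [0.45146964 0.20387669 0.03095291] [0.47939236 0.2220293  0.05596594]
0.45293795430988
[-0.1, 0.0, 2.3, 0.0, 0.0, 0.0, 0.0, 0.1, 2.3, 0.0, 0.0, 0.0, -0.1, 0.0, 2.3, 0.0, 0.0, 0.0] end [0.4656 0.2126 0.0945] resid [-0.0004  0.0001 -0.0005] [-0.    -0.001 -0.001]
```

View pics/tab.png

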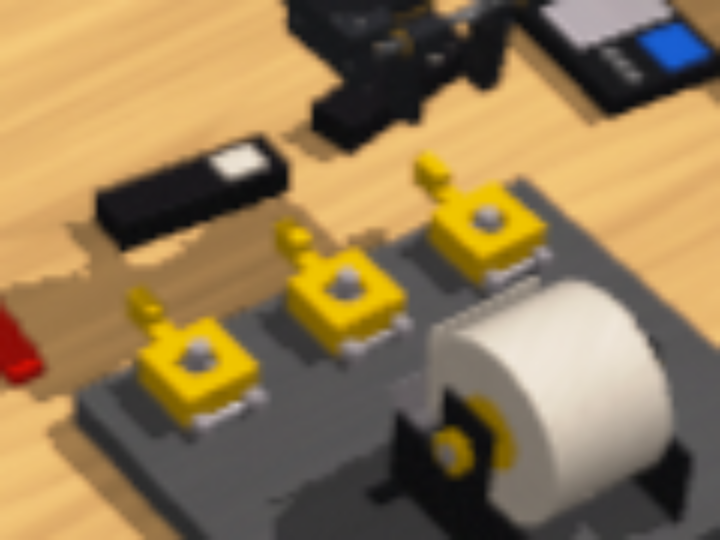

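Call:
carry_out(motion=[-0.1, 0.0, 2.3, 0, 0, 0, 0, 0.1, 2.3, 0, 0, 0, 0, 0, 2.3, 0, 0, 0, 0, 0, 0, 0, 0, 0])

```text
clock: 17.5
tool_pos: [0.4654, 0.212, 0.0933]
eef_rot: [1.0, -0.016, -0.001, 0.001]
contact_force: [0.4, 0.0, 0.1]
opening: 0.456
```

Call:
carry_out(motion=[0, 0, 0, 0, 0, 0, 0, 0, 0, 0, 0, 0, 0, 0, 0, 0, 0, 0, 0, 0, 0, 0, 0, 0], hand=0, grip_force=20)

```text
clock: 18.0
tool_pos: [0.4656, 0.2132, 0.0952]
eef_rot: [1.0, -0.016, 0.001, -0.001]
contact_force: [-0.1, 1.3, 1.6]
opening: 0.131
```

```bash
python3 - <<'E'
from h import *
print(monitor.get_state()["contact_force"])
s=snapshot("scene"); save(s,"pinch",(290,140,370,200),8)
# arc: from 0 to 60 deg, 5 deg steps, increments in tool x (back) and z (down), cm
t=np.radians(np.arange(0,66,5)); a0=np.arctan2(13.5,77); r=7.82
print(np.c_[np.diff(-r*np.cos(a0+t)),-np.diff(r*np.sin(a0+t))].round(1).tolist())
E
```

```text
[-0.13976527  1.34024315  1.59877281]
[[0.1, -0.7], [0.2, -0.7], [0.3, -0.6], [0.3, -0.6], [0.4, -0.6], [0.4, -0.5], [0.5, -0.5], [0.5, -0.5], [0.5, -0.4], [0.6, -0.4], [0.6, -0.3], [0.6, -0.3], [0.7, -0.2]]
```

View pics/pinch.png

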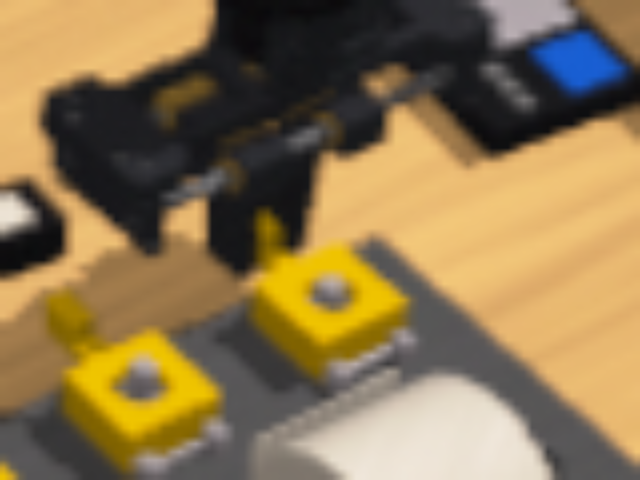

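Call:
carry_out(motion=[0.1, 0, -0.7, 0, 0, 0, 0.2, 0, -0.7, 0, 0, 0, 0.3, 0, -0.6, 0, 0, 0, 0, 0, 0, 0, 0, 0])

```text
clock: 18.55
tool_pos: [0.4714, 0.2129, 0.1153]
eef_rot: [1.0, -0.016, 0.0, -0.001]
contact_force: [1.7, 4.3, -0.9]
opening: 0.132
```

Call:
carry_out(motion=[0.3, 0, -0.6, 0, 0, 0, 0.4, 0, -0.6, 0, 0, 0, 0.4, 0, -0.5, 0, 0, 0, 0, 0, 0, 0, 0, 0])

```text
clock: 19.05
tool_pos: [0.4818, 0.2125, 0.1321]
eef_rot: [1.0, -0.016, -0.0, -0.0]
contact_force: [-0.7, 5.5, -0.7]
opening: 0.137
```

Call:
carry_out(motion=[0.5, 0, -0.5, 0, 0, 0, 0.5, 0, -0.5, 0, 0, 0, 0.5, 0, -0.4, 0, 0, 0, 0, 0, 0, 0, 0, 0])

```text
clock: 19.55
tool_pos: [0.4965, 0.212, 0.1458]
eef_rot: [1.0, -0.016, -0.001, -0.0]
contact_force: [-0.8, 5.5, 0.1]
opening: 0.136
```

Call:
carry_out(motion=[0.6, -0.1, -0.4, 0, 0, 0, 0.6, 0, -0.3, 0, 0, 0, 0.6, 0, -0.3, 0, 0, 0, 0, 0, 0, 0, 0, 0, 0, 0, 0, 0, 0, 0])

```text
clock: 20.18
tool_pos: [0.5157, 0.2116, 0.156]
eef_rot: [1.0, -0.016, 0.001, 0.0]
contact_force: [-0.7, 2.6, 0.7]
opening: 0.134
```

```bash
python3 - <<'E'
from h import *
st=monitor.get_state(); print(st["tool_pos"],st["contact_force"],st["opening"])
s=snapshot("scene"); w=pts(s); ok=~np.isnan(w[...,0]); save(s,"open",(250,130,370,220),6)
hsv=cv2.cvtColor(s["frame"],cv2.COLOR_RGB2HSV); y=ok&(hsv[...,0]>18)&(hsv[...,0]<35)&(hsv[...,1]>120)&(w[...,2]>.028)&(w[...,1]>.18)&(w[...,1]<.245)&(w[...,0]<.56)&(w[...,0]>.44)
p=w[y]; print(len(p),p.min(0),p.max(0))
for lo in np.arange(.03,.12,.01):
    k=p[(p[:,2]>=lo)&(p[:,2]<lo+.01)]
    if len(k): print(round(lo,2),len(k),np.median(k,0).round(3))
for t in ["wrench_mid","scale_mid","box_1_mid","cutter_mid","tub_mid","jar_mid"]:
    for r in finder.masks_of(s,t)[:2]:
        q=w[r["pixels"]&ok]
        if r["p"]>.3: print(t,round(r["p"],2),np.median(q,0).round(3))
E
```

```text
[0.51573043 0.21160781 0.15603743] [-0.71948354  2.5620083   0.72903092] 0.13404394287987662
270 [0.49222914 0.18003149 0.02894496] [0.5563537  0.23888416 0.37686757]
0.03 18 [0.547 0.193 0.038]
0.04 40 [0.55  0.202 0.046]
0.05 43 [0.544 0.197 0.053]
0.06 39 [0.538 0.205 0.065]
0.07 61 [0.531 0.207 0.075]
0.08 11 [0.524 0.211 0.083]
0.09 11 [0.525 0.21  0.096]
0.1 12 [0.522 0.211 0.106]
0.11 6 [0.521 0.205 0.114]
wrench_mid 0.61 [ 0.605 -0.228  0.061]
scale_mid 0.76 [0.448 0.402 0.015]
box_1_mid 0.57 [0.378 0.106 0.018]
cutter_mid 0.78 [ 0.376 -0.038  0.011]
tub_mid 0.75 [ 0.452 -0.444  0.012]
jar_mid 0.7 [ 0.774 -0.12   0.06 ]
```

View pics/open.png

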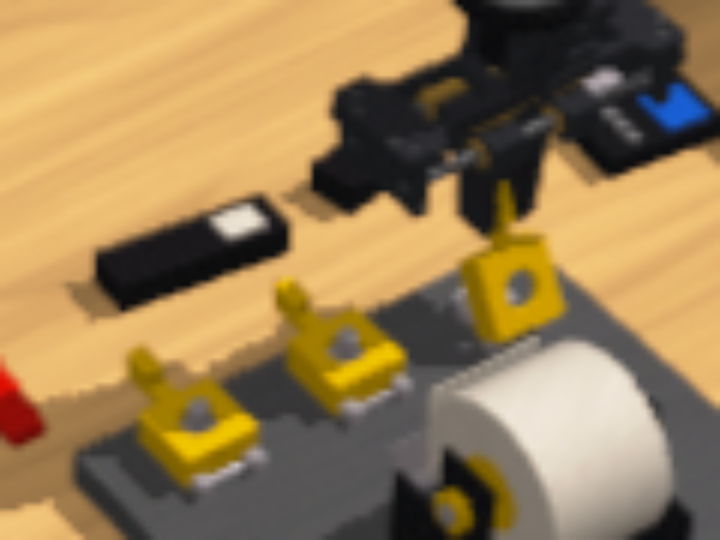

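```bash
python3 - <<'E'
from h import *
print(abs(monitor.get_state()["qd"]).max()); print(workorder.finish_job())
E
```

```text
0.0010438908889709947
the job is handed in; nothing more can be done
None
```

The job is done and handed in at about 20 s on the robot's clock. The loose bolt is the **left** one, and its cap is being held open at about 60°.

- **Wrench:** It lies in both slots of the blue rest, released. The depth image put its top at 60–63 mm all along its length, so it is level.
- **Tapping:** I tapped right, middle and left in that order. Right and middle took about 14 N without moving. The left bolt went down 6 mm and looks shorter in the picture.
- **Cap:** The left tab is pinched at 20 N. I worked out the 60° from how far the tool moved, and the final picture agrees. The arm was still and the outside force was under 3 N.
- **Other things:** The other two caps look shut. The boxes, cutter, tub and jar were found where they started. The reading for the scale shifted about 4 cm because the gripper partly hides it in that view. The arm did not go near it, but I did not confirm its position from a second view.

The left bolt saw about 17 N at the bottom of its travel, above the suggested 5–10 N tap but well below any limit.

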